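# Sweep the good spacer sleeves into the tray's slot

## Task

Get the spares ready for the next heat: with the fingertips, sweep the three blue spacer sleeves along the tray floor, one at a time, through the narrow yellow gate and fully into the yellow slot behind it. Only push them, gently and upright: do not grip, lift or tip them. Leave the red (worn) sleeve where it lies and do not disturb the glue bottle, the cup or the wheel.

Things in the scene. Friction and masses are not known exactly. Their poses are not given: they have to be found in the camera images.
- tray: grey sorting tray, fixed to the table, placed and turned anew each time; origin on the table under the gate's middle, axes as gate. Floor 6 mm thick, x -175 to 115, y -150 to 150 mm. Rails are 5 mm thick and only 7 mm high above the floor: fingers can pass above them and still push a sleeve, which stands 15 mm higher. The side towards -x has no rail.
- gate (a point): middle of the gate, on the tray floor (6 mm above the table). x points through the gate into the slot, y left, z up. Gate 31 mm wide between yellow rails (y = -15.5 to 15.5 mm). Before it yellow rails flare at 45 degrees to (-18, +-36) mm, white rails go on to (-42, +-141) mm, then straight back to x = -170 mm.
- slot_end (a point): inner far end of the yellow slot, on its floor, 100 mm beyond the gate; axes as gate. The slot is a straight level lane 31 mm wide, closed here, open at the gate; it takes three sleeves in a row with 22 mm to spare. A sleeve is fully in when wholly past the gate line (centre 13 mm beyond it). Later sleeves may push earlier ones along.
- sleeve_a: loose aluminium spacer sleeve, blue, to be swept in; upright cylinder, diameter 26 mm, 22 mm high, dark bore on top, about 28 g; origin at the centre of its underside. It stands on the tray floor; pushed near half height it slides upright.
- sleeve_b: loose aluminium spacer sleeve, blue, to be swept in (same as the first); upright cylinder, diameter 26 mm, 22 mm high, dark bore on top, about 28 g; origin at the centre of its underside. It stands on the tray floor; pushed near half height it slides upright.
- sleeve_c: loose aluminium spacer sleeve, blue, to be swept in (same as the first); upright cylinder, diameter 26 mm, 22 mm high, dark bore on top, about 28 g; origin at the centre of its underside. It stands on the tray floor; pushed near half height it slides upright.
- worn: loose aluminium spacer sleeve, red: the worn one, to be left where it lies; upright cylinder, diameter 26 mm, 22 mm high, dark bore on top, about 28 g; origin at the centre of its underside. It stands on the tray floor; pushed near half height it slides upright. The four stand in a fan some 120 mm before the gate, 50 to 95 mm apart, in any order.
- glue: small white glue bottle with a red cap, 32 mm in diameter, 75 mm high, standing loose on the table beside the slot; origin at the centre of its underside. Leave alone.
- cup: paper cup, 72 mm across the rim, 85 mm high, standing loose on the table beside the tray; origin at the centre of its underside. Leave alone.
- wheel: model-car wheel with black tyre and white rim, lying flat on the table beside the tray, 64 mm in diameter, 28 mm high; origin at the centre of its underside. Leave alone.
Not all that is in view belongs to the job. Leave any green look-alike of the sleeve_b alone.

How it is judged:
By the outcome, as a careful person would: the job done as asked, in the order asked, and still so for the second after the job is handed in, with the robot touching nothing.
It also fails if it takes over 67 s, if anything falls off the work surface, if the arm or the gripper's body presses on something with over 40 N, if the wrist force passes 120 N, or if a joint passes its speed limit or range.

## Robot

A 7-joint arm with a two-finger parallel gripper is mounted at the origin on the work surface. World frame = base frame: x ahead of the robot, y to its left, z up, the work surface at z = 0. Lengths are in m, angles in rad, forces in N, time in s.
With the tool pointing down it reaches from about 0.425 to 0.875 m from the base axis. Payload 4.7 kg.
Tool frame: the origin (TCP) lies midway between the tips of the shut fingers; the grasp point (between the pads) lies 19 mm behind it; z points along the fingers, y is the direction in which the jaws open and shut (so a half turn about z gives the same grasp; the last joint's range is limited). The gripper opens to 85 mm and grips with 20 to 120 N. Pads are 22 mm wide; open, the fingers measure 114 mm over their backs; the gripper's body (76 mm by 85 mm) begins 54 mm behind the grasp point. The pads swing forward as they close: fully open they stand 13 mm farther back than shut.
Start: joints at [1.227, 0.321, -0.07, 1.45, 0.023, 1.371, -0.057], TCP at [0.228, -0.609, 0.231] pointing down, gripper open.
Joint ranges: [-2.86, 2.86], [-0.3, 2.09], [-1.38, 1.24], [0.06, 2.45], [-1.56, 4.7], [0.09, 2.05], [-2.69, 2.69]. Speed limits (rad/s): [2.57, 2.57, 3.14, 3.14, 3.14, 3.14, 3.14].

## Interface

Orientations are given as a rotation vector (axis times angle).
In Python, from workcell import manip gives the robot as it stands.
- The arm moves only by the shell command python3 -m jog 'ROWS' [FORCE]. ROWS is JSON, a list of rows, each a list of 3 entries, a list of its own where there are three numbers: the finger opening in m, from 0 to 0.0854, then the shift along the tool's x, y, z in m, then the turn about the tool's z in degrees. A call has 1 to 12 rows; each row shifts and turns the pose as measured when the row begins, along the tool's axes as they then stand; what a row does not reach is not made up. A row lasts 1/10 s, in which the tool goes at most 50 mm and 8.59 degrees, less where a joint would pass 70% of its speed; a pose out of reach is approached as far as the arm can. A call is refused whole if a number of a shift passes 0.05 or a number of a turn 8.59, either way. A call with a gripper value outside its range is refused whole. The fingers move at their own pace and stop on an object; FORCE is the grip in N (left out, the last holds). Time passes only in rows, so rows that do not move let the fingers close. It gives the time, the measured TCP pose, the force and the opening at its end, in the units of the state.
- manip.sense(): the state, without advancing time (a new reading comes with each control period).
- manip.camera(name): name is "side" or "top"; returns a dict with "color" (400x640x3 uint8, red, green, blue), "depth" (400x640 float32, m along the optical axis (not along the pixel's ray), 0 where there is no reading), "K" (3x3 intrinsics, pixels), "R" (3x3) and "t" (3): a world point X has camera coordinates R X + t. Camera axes: x right, y down, z forward; pixel columns grow to the right and rows downward; lengths in m; the calibration is good to about 2 mm. A picture is of the moment at which its call begins.
- manip.close_job(): hands the job in, once; it reports no verdict.
Trained networks look in the newest picture that a camera, given by its name, has taken for a name from the list of things; names that differ only in an ending like _2 or _b are one class to them, and where a whole thing is asked for, a point or a joint stands for the part that bears it (a point fixed in the world has none). Each returns a list of dicts, best first, with "score" (0 to 1); they miss things now and then, are a little off and sometimes report something else, mostly with a low value. They report only what shows in the picture. A call takes as long as a camera call. They do not tell look-alikes from the thing itself.
- manip.trace(target, camera): "pixels" (400x640 bool, what is visible of it) and "position" ([row, column] in pixels, amid what is visible of it).
The state is a dict: "t": time; "joint_pos": joint angles; "qvel": joint speeds; "effort": joint torques, N m; "tcp_pos": TCP position; "eef_rot": TCP orientation; "ft_force": force on the tool from outside, world axes, zero at the start; "moment": the same for the moment, N m; "gripper_width": finger opening in m.
Only numpy, scipy, OpenCV 4.12 (cv2) and the standard library are available. Lean on these libraries where they do the work, as an engineer would, in place of code of your own. Each camera call takes 0.05 s, during which the arm holds its last target.

## Working session

There is one attempt and no reset: what is moved stays moved. The work goes in short steps, Python scripts to look and compute and a shell command to move; the robot and the scene stay as the last step left them, time stands still between calls to the robot, and variables do not carry over. Pictures are saved under pics/ and viewed, and the job is handed in when it is done.

```bash
mkdir -p pics
python3 - <<'E'
from workcell import manip
import cv2,numpy as np
s=manip.sense();print({k:np.round(v,3).tolist() for k,v in s.items()})
for n in("top","side"):
    c=manip.camera(n);cv2.imwrite(f"pics/{n}0.png",c["color"][:,:,::-1]);print(n,c["K"].round(1).tolist(),c["R"].round(3).tolist(),c["t"].round(3).tolist())
E
```

```text
{'t': 0.0, 'joint_pos': [1.227, 0.322, -0.07, 1.452, 0.023, 1.371, -0.057], 'qvel': [0.001, -0.0, -0.001, -0.0, -0.001, -0.0, 0.0], 'effort': [0.0, -49.358, -0.382, -31.433, 0.013, 0.011, -0.0], 'tcp_pos': [0.227, -0.608, 0.23], 'eef_rot': [-3.09, -0.559, 0.001], 'ft_force': [-0.062, -0.283, 0.108], 'moment': [0.023, -0.014, 0.045], 'gripper_width': 0.085}
top [[417.0, 0.0, 318.5], [0.0, 417.0, 196.9], [0.0, 0.0, 1.0]] [[0.09, -0.996, -0.005], [-0.973, -0.087, -0.213], [0.211, 0.024, -0.977]] [-0.021, 0.608, 0.853]
side [[421.7, 0.0, 315.0], [0.0, 421.7, 197.6], [0.0, 0.0, 1.0]] [[-0.936, -0.35, -0.019], [-0.233, 0.66, -0.714], [0.263, -0.664, -0.7]] [0.577, 0.161, 0.685]
```

View pics/top0.png

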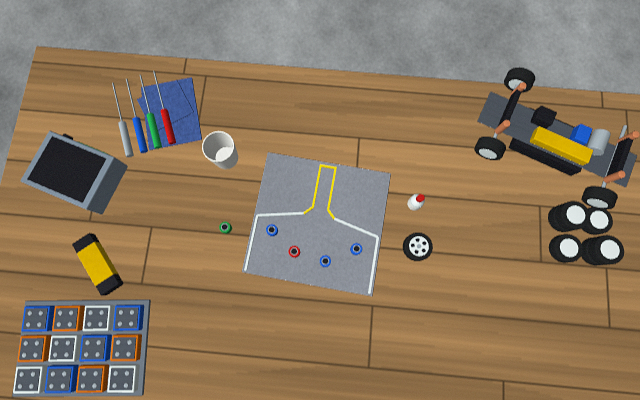

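View pics/side0.png

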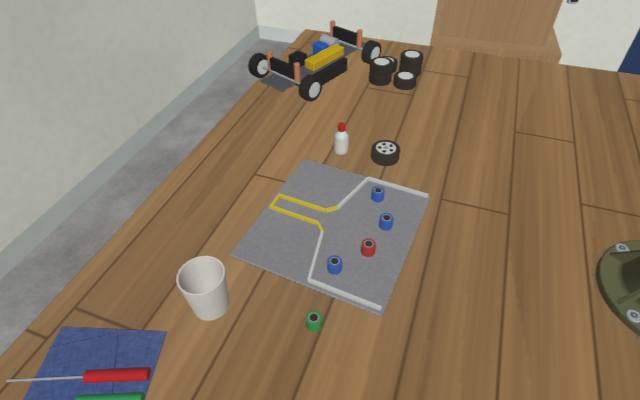

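Top view: the gate and slot are yellow at about (322,190), opening downward. Blue rings are at (272,230), (325,261) and (356,249), and the red one is at (294,252). The green look-alike, off the tray at (225,228), is to be left alone.

```bash
cat > h.py <<'E'
from workcell import manip
import cv2,numpy as np
from scipy.optimize import least_squares
def unproj(c,uv,z):
    uv=np.atleast_2d(uv).astype(float)
    d=(np.c_[uv,np.ones(len(uv))]@np.linalg.inv(c["K"]).T)@c["R"]
    o=-c["R"].T@c["t"]
    return o+d*((z-o[2])/d[:,2])[:,None]
def proj(c,X):
    p=np.atleast_2d(X)@c["R"].T+c["t"]; p=p@c["K"].T; return p[:,:2]/p[:,2:]
def blobs(c,hr,z,amin=15,s=110,v=70):
    h=cv2.cvtColor(c["color"],cv2.COLOR_RGB2HSV)
    m=np.zeros(h.shape[:2],np.uint8)
    for a,b in hr: m|=cv2.inRange(h,(a,s,v),(b,255,255))
    n,l,st,ce=cv2.connectedComponentsWithStats(m)
    return [(ce[i],st[i]) for i in range(1,n) if st[i,4]>=amin],l
E
python3 - <<'E'
from h import *
mask={}
res={}
for n in("top","side"):
    c=manip.camera(n)
    h=cv2.cvtColor(c["color"],cv2.COLOR_RGB2HSV)
    # expected region: around tray
    tr=manip.trace("tray",n); 
    print(n,[(round(t["score"],2),t["position"]) for t in tr][:2])
    m=cv2.dilate(tr[0]["pixels"].astype(np.uint8),np.ones((15,15)))>0
    y=(cv2.inRange(h,(20,110,100),(35,255,255))>0)&m
    v,u=np.nonzero(y);P=unproj(c,np.c_[u,v],0.013)[:,:2]
    # fit model: segments centre lines
    def seg(p,a,b):
        ab=b-a;t=np.clip(((p-a)@ab)/(ab@ab),0,1);return np.linalg.norm(p-(a+t[:,None]*ab),axis=1)
    S=[((0,.018),(.1025,.018)),((0,-.018),(.1025,-.018)),((.1025,-.018),(.1025,.018)),((0,.018),(-.018,.038)),((0,-.018),(-.018,-.038))]
    S=[(np.array(a),np.array(b)) for a,b in S]
    def model(q):
        C,s=np.cos(q[2]),np.sin(q[2]);L=(P-q[:2])@np.array([[C,-s],[s,C]])
        return L
    def f(q):
        L=model(q);return np.min([seg(L,a,b) for a,b in S],axis=0)
    best=None
    for th in np.arange(-1,1,.25):
        r=least_squares(f,[*P.mean(0)-.04*np.array([np.cos(th),np.sin(th)]),th],loss="soft_l1",f_scale=.003)
        if best is None or r.cost<best.cost: best=r
    print(n,len(P),best.x.round(4),np.degrees(best.x[2]).round(2),np.sqrt(np.mean(f(best.x)**2)))
    q=best.x;res[n]=q
    C,s=np.cos(q[2]),np.sin(q[2]);R=np.array([[C,-s],[s,C]])
    img=c["color"].copy()
    pts=[(0,.0155),(0,-.0155),(.1,.0155),(.1,-.0155),(-.018,.036),(-.018,-.036),(-.042,.141),(-.042,-.141),(-.17,.141),(-.17,-.141)]
    for p in pts:
        w=np.r_[R@np.array(p)+q[:2],.013];u_=proj(c,w)[0];cv2.circle(img,tuple(np.round(u_).astype(int)),1,(0,255,0),-1)
    for nm,hr in(("blue",[(100,125)]),("red",[(0,8),(172,180)])):
        for ce,st in blobs(c,hr,0)[0]:
            if not m[int(ce[1]),int(ce[0])]:continue
            # centre estimate: bbox/centroid at mid-height
            w=unproj(c,ce,.020)[0];L=R.T@(w[:2]-q[:2]);print(nm,ce.round(1),st[4],"world",w[:2].round(4),"gate",(L*1000).round(1))
    x0,y0=(230,140) if n=="top" else (225,150)
    cv2.imwrite(f"pics/fit_{n}.png",cv2.resize(img[y0:y0+170,x0:x0+215],None,fx=3.5,fy=3.5,interpolation=cv2.INTER_NEAREST)[:,:,::-1])
E
```

```text
top [(0.67, [224.2, 316.7])]
top 287 [ 0.5926  0.0297 -0.0911] -5.22 0.0016680575727842774
blue [271.7 229.9] 71 world [0.5317 0.1343] gate [-70.2  98.6]
blue [355.5 248.9] 68 world [ 0.5058 -0.0585] gate [-78.5 -95.8]
blue [324.8 260.8] 64 world [0.4731 0.0079] gate [-117.   -32.6]
red [294.  251.7] 61 world [0.487  0.0787] gate [-109.6   39.2]
side [(0.87, [234.8, 332.6])]
side 552 [ 0.5905  0.0331 -0.0908] -5.2 0.003059478563312153
blue [377.2 195.1] 126 world [ 0.5035 -0.0523] gate [-78.9 -92.9]
blue [385.6 222.6] 142 world [0.4704 0.014 ] gate [-117.9  -29.9]
blue [334.4 266.1] 164 world [0.5283 0.1403] gate [-71.7 101.1]
red [367.8 248.8] 158 world [0.4849 0.085 ] gate [-110.    42.2]
```

View pics/fit_top.png

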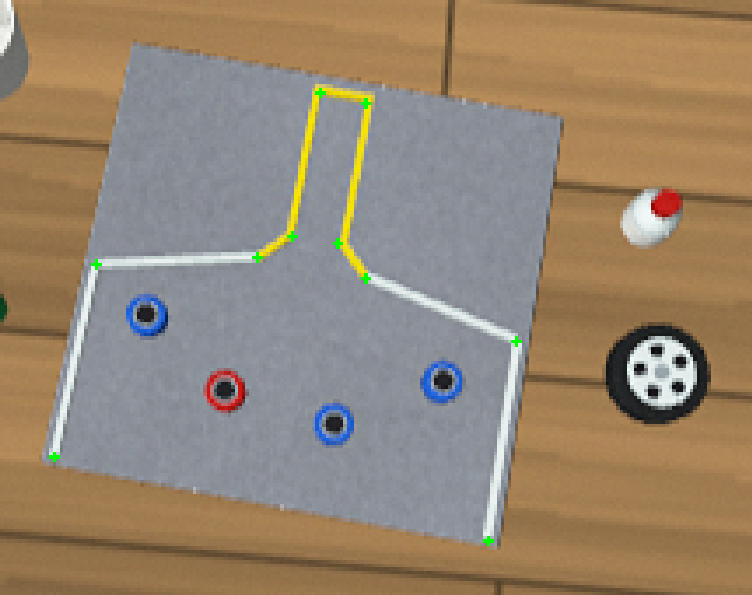

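View pics/fit_side.png

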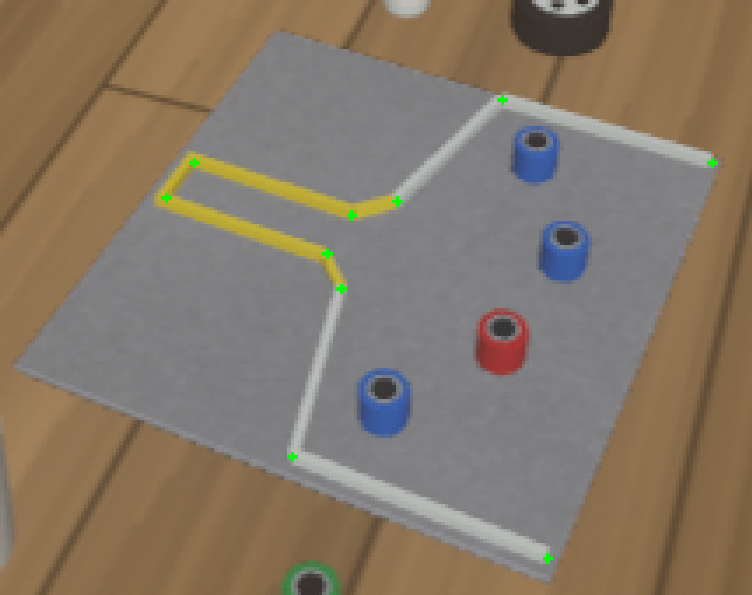

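Both fits land on the rails. I'm ignoring green. The three blue rings and the one red ring are clearly distinct in these crops, so they also serve as confirmation. Next is a planner helper, then the approach to the middle blue sleeve. The fingers will be slightly open so that the sleeve rests in a two-edge cradle.

```bash
cat > plan.py <<'E'
import sys,numpy as np
from workcell import manip
from scipy.spatial.transform import Rotation as Ro
G=np.array([.5915,.0314]);TH=np.radians(-5.2)
C,S=np.cos(TH),np.sin(TH);RG=np.array([[C,-S],[S,C]])
s=manip.sense();R=Ro.from_rotvec(s["eef_rot"]).as_matrix();p=np.array(s["tcp_pos"])
yaw=np.degrees(np.arctan2(R[1,0],R[0,0]))+5.2
L=RG.T@(p[:2]-G)*1000
print("t %.1f gate xy %s z %.1f yaw(gate) %.1f w %.1f F %s j %s tilt %.3f"%(s["t"],L.round(1),p[2]*1000,yaw,s["gripper_width"]*1000,np.round(s["ft_force"],1),np.round(s["joint_pos"],2),R[2,2]))
# args: x y z yaw (gate frame): print turn first, then the shift in tool axes after turn
if len(sys.argv)>4:
    x,y,z,w=map(float,sys.argv[1:5]);d=(yaw-w+180)%360-180
    for nm,ang in(("turned",w),("unturned",yaw)):
        a=np.radians(ang)+TH;tx=np.array([np.cos(a),np.sin(a)]);ty=np.array([np.sin(a),-np.cos(a)])
        dv=RG@np.array([x,y])/1000+G-p[:2]
        print(nm,"shift mm",(np.array([dv@tx,dv@ty,p[2]-z/1000])*1000).round(1),"turn",round(d,1))
E
python3 plan.py -147 -39 100 16
```

```text
t 0.3 gate xy [-304.4 -670.4] z 231.0 yaw(gate) 25.7 w 85.6 F [ 0.3  0.  -1.3] j [ 1.23  0.32 -0.07  1.45  0.02  1.37 -0.06] tilt -1.000
turned shift mm [ 325.4 -563.6  131. ] turn 9.7
unturned shift mm [ 415.7 -500.7  131. ] turn 9.7
```

```bash
python3 -m jog '[[0.018,[0.037,-0.033,0],4.9],[0.018,[0.037,-0.033,0],4.9],[0.018,[0.036,-0.035,0],0],[0.018,[0.036,-0.035,0],0],[0.018,[0.034,-0.037,0],0],[0.018,[0.033,-0.037,0],0],[0.018,[0.03,-0.04,0],0],[0.018,[0.03,-0.04,0],0],[0.018,[0.03,-0.04,0],0],[0.018,[0.03,-0.04,0],0]]' 20; python3 plan.py -147 -39 100 16
```

```text
t: 1.3
tcp_pos: [0.4768, -0.1827, 0.2284]
eef_rot: [3.127, 0.253, -0.003]
ft_force: [1.0, -0.0, 0.2]
gripper_width: 0.0183
t 1.3 gate xy [ -94.8 -223.7] z 228.4 yaw(gate) 14.5 w 18.3 F [ 1.  -0.   0.2] j [ 0.72  0.04 -0.42  1.78  0.02  1.32 -1.11] tilt -1.000
turned shift mm [   0.7 -191.9  128.4] turn -1.5
unturned shift mm [  -4.4 -191.8  128.4] turn -1.5
```

```bash
python3 -m jog '[[0.018,[0,-0.04,0.02],-1.5],[0.018,[0,-0.04,0.025],0],[0.018,[0,-0.04,0.025],0],[0.018,[0,-0.04,0.025],0],[0.018,[0,-0.03,0.025],0],[0.018,[0,0,0.01],0],[0.018,[0,0,0],0]]'; python3 plan.py -147 -39 60 16
```

```text
t: 2.0
tcp_pos: [0.4442, 0.0186, 0.0956]
eef_rot: [3.118, 0.321, 0.012]
ft_force: [-0.1, -1.0, 0.1]
gripper_width: 0.0184
t 2.0 gate xy [-145.6  -26.1] z 95.6 yaw(gate) 16.9 w 18.4 F [-0.1 -1.   0.1] j [ 0.53  0.02 -0.63  2.09  0.02  1.03 -1.49] tilt -1.000
turned shift mm [-4.9 12.  35.6] turn 0.9
unturned shift mm [-5.1 11.9 35.6] turn 0.9
```

```bash
python3 -m jog '[[0.018,[-0.005,0.012,0.03],0.9],[0.018,[0,0,0.015],0],[0.018,[0,0,0],0],[0.018,[0,0,0],0]]'; python3 plan.py -147 -39 15 16
```

```text
t: 2.4
tcp_pos: [0.4462, 0.001, 0.0532]
eef_rot: [3.119, 0.287, 0.022]
ft_force: [-0.1, -0.3, -0.7]
gripper_width: 0.018
t 2.4 gate xy [-141.9  -43.4] z 53.2 yaw(gate) 15.7 w 18.0 F [-0.1 -0.3 -0.7] j [ 0.53  0.09 -0.62  2.13  0.08  0.93 -1.51] tilt -1.000
turned shift mm [-3.7 -5.6 38.2] turn -0.3
unturned shift mm [-3.7 -5.6 38.2] turn -0.3
```

Run:
```python
from h import *
for n,(x0,y0) in(("top",(220,150)),("side",(290,130))):
    c=manip.camera(n);cv2.imwrite(f"pics/{n}1.png",cv2.resize(c["color"][y0:y0+150,x0:x0+190],None,fx=4,fy=4,interpolation=cv2.INTER_CUBIC)[:,:,::-1])
```

```text
(no output)
```

View pics/side1.png

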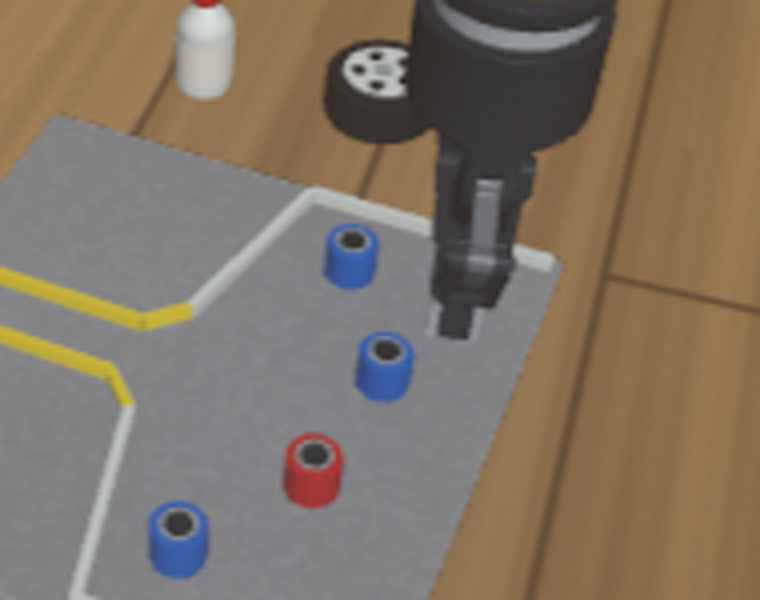

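View pics/top1.png

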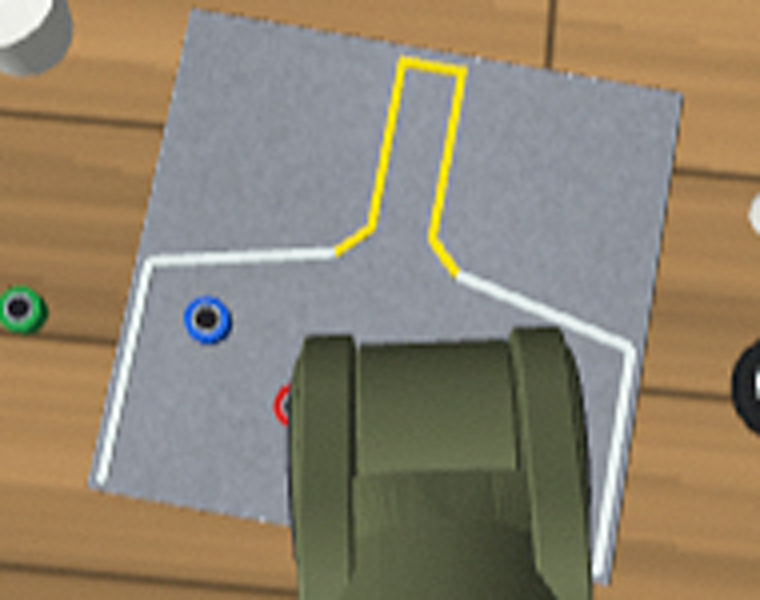

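The side view shows the fingers above and behind the middle sleeve, which sits at crop (385,365). The top view is blocked by the arm. Now lowering to just above rail height.

```bash
python3 -m jog '[[0.018,[-0.004,-0.003,0.018],0],[0.018,[0,0,0.013],0],[0.018,[0,0,0.004],0],[0.018,[0,0,0],0],[0.018,[0,0,0],0]]'; python3 plan.py -147 -39 15 16
```

```text
t: 3.0
tcp_pos: [0.447, 0.0023, 0.0213]
eef_rot: [3.116, 0.285, 0.036]
ft_force: [-0.2, 0.7, -0.3]
gripper_width: 0.0182
t 3.0 gate xy [-141.2  -42. ] z 21.3 yaw(gate) 15.7 w 18.2 F [-0.2  0.7 -0.3] j [ 0.52  0.14 -0.61  2.16  0.13  0.85 -1.56] tilt -1.000
turned shift mm [-4.7 -4.5  6.3] turn -0.3
unturned shift mm [-4.7 -4.5  6.3] turn -0.3
```

```bash
cat > look.py <<'E'
from h import *
import sys
sys.argv=[sys.argv[0]]+sys.argv[1:]
import plan
c=manip.camera("side")
# side-camera own gate fit, sleeves found at z=.020
q=np.array([.5905,.0331,-.0908]);C,S=np.cos(q[2]),np.sin(q[2]);R=np.array([[C,-S],[S,C]])
for nm,hr in(("blue",[(100,125)]),("red",[(0,8),(172,180)])):
    for ce,st in blobs(c,hr,0)[0]:
        w=unproj(c,ce,.020)[0];L=R.T@(w[:2]-q[:2])*1000
        if abs(L[1])<145 and -175<L[0]<115: print(nm,ce.round(0),st[4],"h",st[3],"gate",L.round(1)+np.array([0,-1.5]))
img=c["color"].copy()
u=proj(c,np.r_[R@(plan.L/1000)+q[:2],plan.p[2]])[0]
cv2.circle(img,tuple(np.round(u).astype(int)),1,(255,0,255),-1)
x0,y0=230,140
cv2.imwrite("pics/%s.png"%sys.argv[-1],cv2.resize(img[y0:y0+150,x0:x0+200],None,fx=4,fy=4,interpolation=cv2.INTER_CUBIC)[:,:,::-1])
E
python3 look.py s2
```

```text
t 3.0 gate xy [-141.2  -42. ] z 21.3 yaw(gate) 15.7 w 18.2 F [-0.2  0.7 -0.3] j [ 0.52  0.14 -0.61  2.16  0.13  0.85 -1.56] tilt -1.000
blue [377. 195.] 127 h 16 gate [-78.9 -94.6]
blue [386. 223.] 142 h 17 gate [-117.9  -31.4]
blue [334. 266.] 162 h 20 gate [-71.8  99.7]
red [368. 249.] 158 h 19 gate [-109.9   40.6]
```

View pics/s2.png

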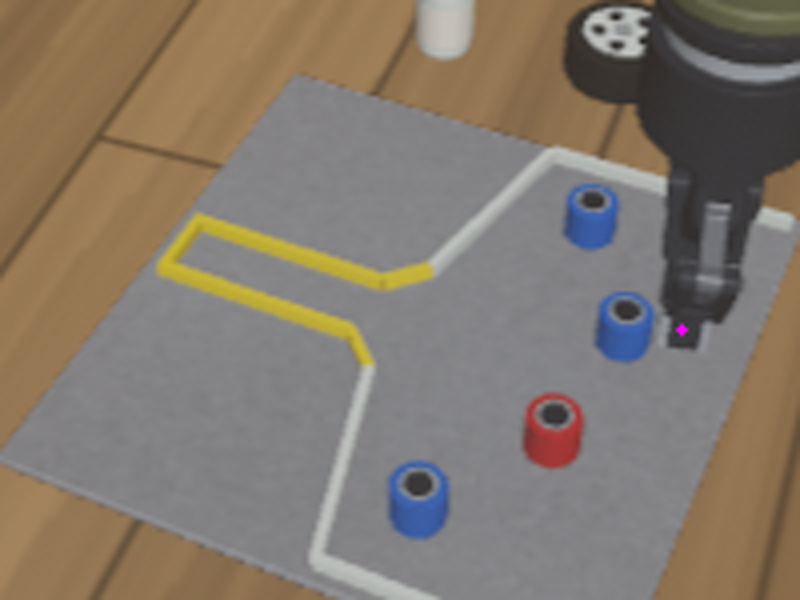

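```bash
python3 -m jog '[[0.018,[0,-0.005,0.005],0],[0.018,[0,0,0.003],0],[0.018,[0,0,0],0],[0.018,[0,0,0],0]]'; python3 plan.py -138 -37.3 15 16
```

```text
t: 3.45
tcp_pos: [0.4472, 0.0077, 0.0136]
eef_rot: [3.115, 0.286, 0.039]
ft_force: [0.4, 0.1, 1.0]
gripper_width: 0.0177
t 3.5 gate xy [-141.5  -36.6] z 13.6 yaw(gate) 15.7 w 17.7 F [0.4 0.1 1. ] j [ 0.5   0.16 -0.62  2.16  0.14  0.83 -1.59] tilt -1.000
turned shift mm [ 3.2  1.6 -1.4] turn -0.3
unturned shift mm [ 3.2  1.6 -1.4] turn -0.3
```

```bash
python3 -m jog '[[0.018,[0.004,0,-0.0015],0],[0.018,[0.005,0,0],0],[0.018,[0.005,0,0],0],[0.018,[0.005,0,0],0],[0.018,[0.005,0,0],0],[0.018,[0.005,0,0],0],[0.018,[0.005,0,0],0],[0.018,[0.005,0,0],0]]'; python3 look.py s3
```

```text
t: 4.25
tcp_pos: [0.4889, 0.0151, 0.0162]
eef_rot: [3.115, 0.285, 0.039]
ft_force: [-0.5, -0.2, -0.5]
gripper_width: 0.018
t 4.2 gate xy [-100.7  -25.5] z 16.2 yaw(gate) 15.6 w 18.0 F [-0.5 -0.2 -0.5] j [ 0.46  0.24 -0.6   2.07  0.2   0.86 -1.64] tilt -1.000
blue [364. 222.] 115 h 17 gate [-81.5 -17.2]
blue [334. 266.] 162 h 20 gate [-71.7  99.8]
red [368. 249.] 158 h 19 gate [-109.9   40.6]
```

View pics/s3.png

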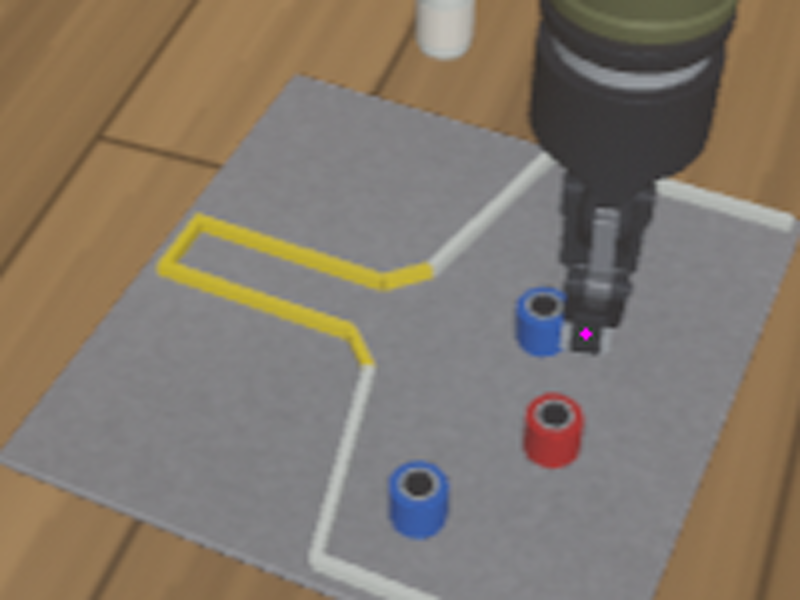

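```bash
python3 -m jog '[[0.018,[0.005,-0.0005,0],0],[0.018,[0.005,-0.0005,0],0],[0.018,[0.005,-0.0005,0],0],[0.018,[0.005,-0.0005,0],0],[0.018,[0.005,-0.0005,0],0],[0.018,[0.005,-0.0005,0],0],[0.018,[0.005,-0.0005,0],0],[0.018,[0.005,-0.0005,0],0],[0.018,[0.005,-0.0005,0],0]]'; python3 look.py s4
```

```text
t: 5.2
tcp_pos: [0.5366, 0.0288, 0.0173]
eef_rot: [3.116, 0.284, 0.039]
ft_force: [-0.3, 1.0, -0.2]
gripper_width: 0.0176
t 5.2 gate xy [-54.4  -7.5] z 17.3 yaw(gate) 15.6 w 17.6 F [-0.3  1.  -0.2] j [ 0.41  0.34 -0.59  1.95  0.26  0.9  -1.7 ] tilt -1.000
blue [377. 195.] 127 h 16 gate [-78.9 -94.6]
blue [337. 221.] 104 h 17 gate [-34.7   2.4]
blue [334. 266.] 162 h 20 gate [-71.7  99.8]
red [368. 249.] 158 h 19 gate [-109.9   40.6]
```

View pics/s4.png

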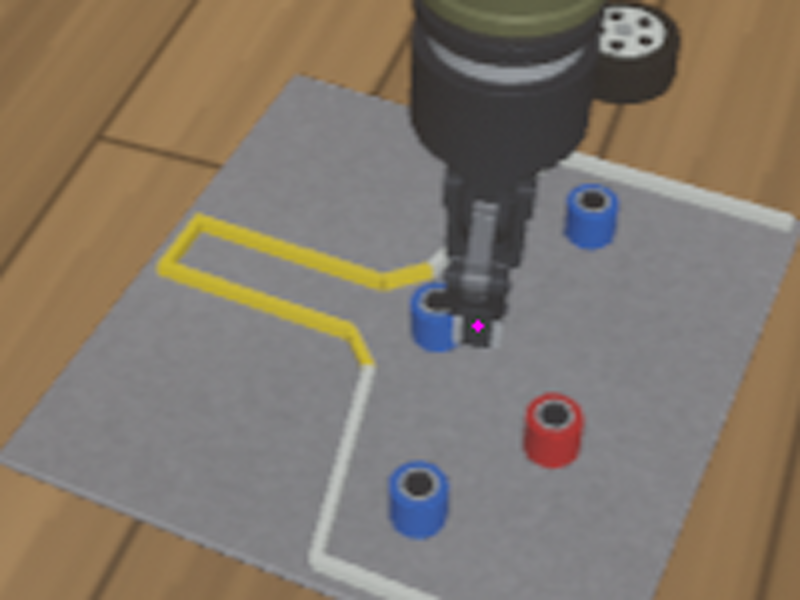

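```bash
python3 -m jog '[[0.018,[0.005,0,0.0005],2.6],[0.018,[0.005,-0.0002,0.0005],2.6],[0.018,[0.005,-0.0004,0.0005],2.6],[0.018,[0.005,-0.0006,0],2.6],[0.018,[0.005,-0.0009,0],2.6],[0.018,[0.005,-0.0011,0],2.6]]'; python3 look.py s5
```

```text
t: 5.85
tcp_pos: [0.5679, 0.0348, 0.0165]
eef_rot: [3.129, -0.157, 0.04]
ft_force: [-0.7, 1.2, -0.3]
gripper_width: 0.0178
t 5.8 gate xy [-23.8   1.2] z 16.5 yaw(gate) -0.6 w 17.8 F [-0.7  1.2 -0.3] j [ 0.33  0.39 -0.52  1.88  0.26  0.92 -1.98] tilt -1.000
blue [377. 195.] 126 h 16 gate [-78.9 -94.4]
blue [321. 219.] 57 h 10 gate [-4.3  9.8]
blue [334. 266.] 162 h 20 gate [-71.8  99.7]
red [368. 249.] 157 h 19 gate [-109.9   40.7]
```

View pics/s5.png

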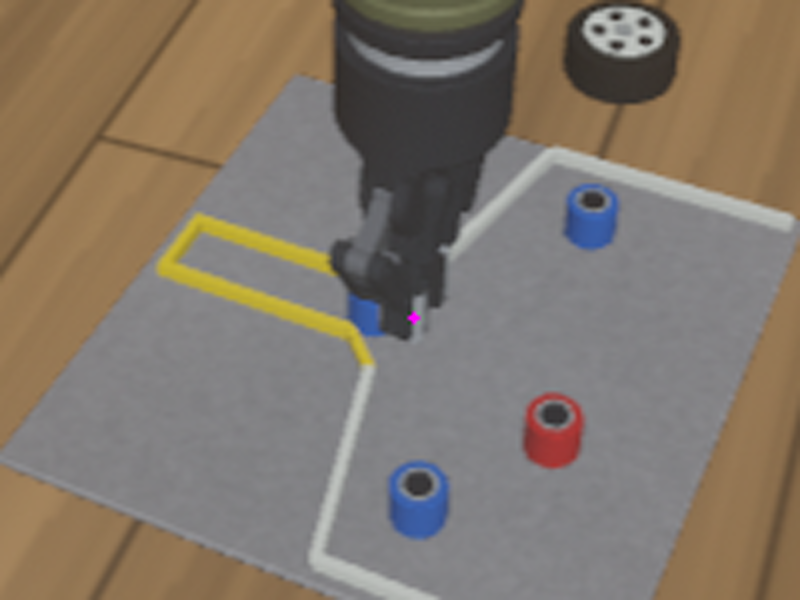

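```bash
python3 -m jog '[[0.018,[0.004,0.0003,0],0],[0.018,[0.004,0.0003,0],0],[0.018,[0.004,0.0003,0],0],[0.018,[0.004,0.0003,0],0],[0.018,[0.004,0,0],0],[0.018,[0.004,0,0],0]]'; python3 look.py s6
```

```text
t: 6.5
tcp_pos: [0.5937, 0.0308, 0.017]
eef_rot: [3.129, -0.155, 0.04]
ft_force: [0.2, 0.3, -0.1]
gripper_width: 0.018
t 6.5 gate xy [ 2.3 -0.4] z 17.0 yaw(gate) -0.5 w 18.0 F [ 0.2  0.3 -0.1] j [ 0.33  0.43 -0.51  1.81  0.28  0.94 -1.98] tilt -1.000
blue [377. 195.] 127 h 16 gate [-78.9 -94.6]
blue [309. 213.] 56 h 10 gate [22.2  6.7]
blue [334. 266.] 164 h 20 gate [-71.7  99.6]
red [368. 249.] 156 h 19 gate [-109.9   40.8]
```

View pics/s6.png

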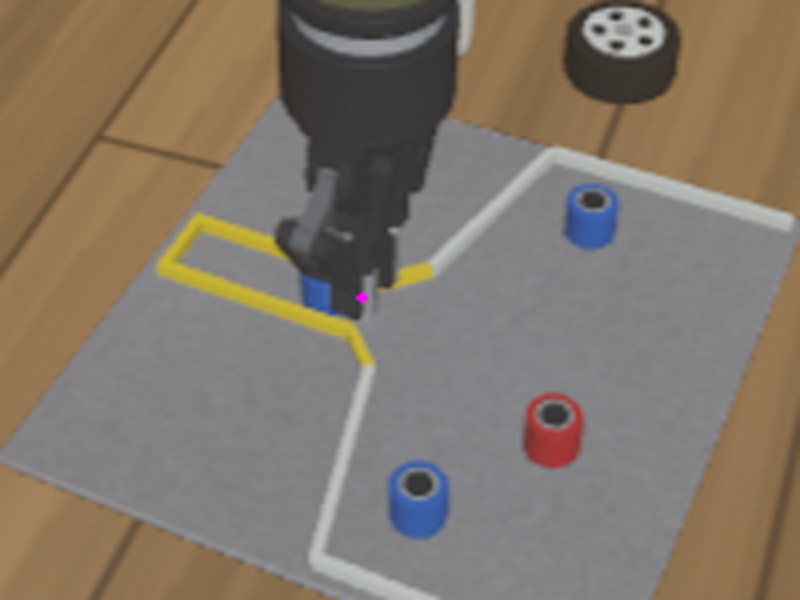

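```bash
python3 -m jog '[[0.018,[0.005,0,0],0],[0.018,[0.005,0,0],0],[0.018,[0.005,0,0],0],[0.018,[0.005,0,0],0],[0.018,[0.005,0,0],0],[0.018,[0.005,0,0],0],[0.018,[-0.01,0,0],0],[0.018,[-0.02,0,0],0],[0.018,[-0.02,0,-0.02],0],[0.018,[-0.01,0,-0.03],0],[0.018,[0,0,0],0]]'; python3 look.py s7; python3 plan.py -88 -132 60 76
```

```text
t: 7.65
tcp_pos: [0.5606, 0.0346, 0.0657]
eef_rot: [3.129, -0.155, 0.035]
ft_force: [1.4, 0.2, 0.3]
gripper_width: 0.018
t 7.7 gate xy [-31.    0.4] z 65.7 yaw(gate) -0.5 w 18.0 F [1.4 0.2 0.3] j [ 0.36  0.31 -0.55  1.86  0.21  1.   -1.94] tilt -1.000
blue [377. 195.] 127 h 16 gate [-78.9 -94.6]
blue [296. 207.] 113 h 16 gate [53.2  1.4]
blue [334. 266.] 161 h 20 gate [-71.8  99.8]
red [368. 249.] 157 h 19 gate [-109.9   40.8]
t 7.7 gate xy [-31.9  -0.1] z 63.9 yaw(gate) -0.5 w 17.8 F [-0.9 -0.1 -0.3] j [ 0.36  0.31 -0.55  1.86  0.21  1.   -1.94] tilt -1.000
turned shift mm [-141.5  -22.6    3.9] turn -76.5
unturned shift mm [-55.  132.4   3.9] turn -76.5
```

View pics/s7.png

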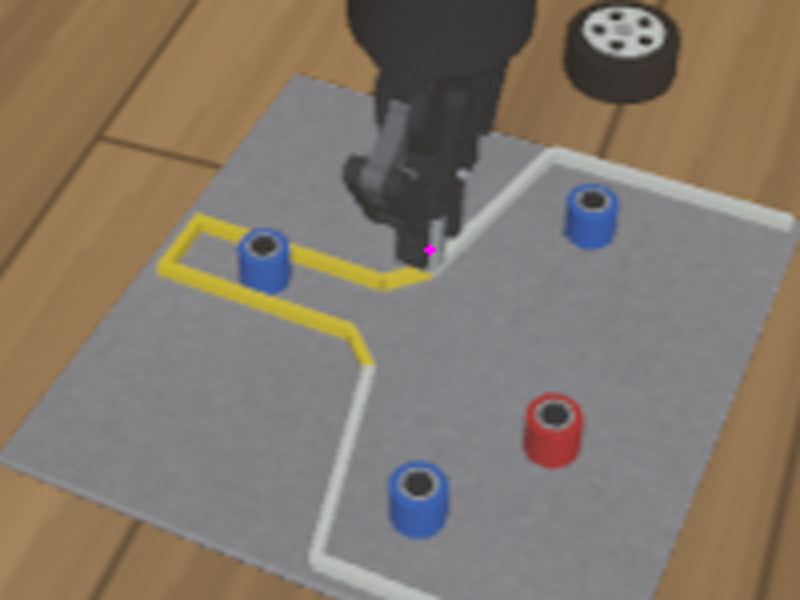

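First sleeve is in the slot at crop (264,262), at about x = 53 mm and upright. Next, the right-hand blue sleeve, at crop (591,215).

```bash
python3 -m jog '[[0.018,[0,0,0],-8.5],[0.018,[0,0,0],-8.5],[0.018,[0,0,0],-8.5],[0.018,[0,0,0],-8.5],[0.018,[0,0,0],-8.5],[0.018,[0,0,0],-8.5],[0.018,[0,0,0],-8.5],[0.018,[0,0,0],-8.5],[0.018,[0,0,0],-8.5],[0.018,[0,0,0],0]]'; python3 plan.py -88 -129 60 76
```

```text
t: 8.7
tcp_pos: [0.5527, 0.0329, 0.0548]
eef_rot: [2.533, 1.838, -0.001]
ft_force: [0.1, 0.2, -0.7]
gripper_width: 0.0181
t 8.7 gate xy [-38.8  -2. ] z 54.8 yaw(gate) 77.1 w 18.1 F [ 0.1  0.2 -0.7] j [ 0.55  0.37 -0.77  1.87  0.32  1.02 -0.67] tilt -1.000
turned shift mm [-135.1  -17.1   -5.2] turn 1.1
unturned shift mm [-134.7  -19.7   -5.2] turn 1.1
```

```bash
python3 -m jog '[[0.018,[-0.035,-0.005,-0.002],1],[0.018,[-0.035,-0.005,0],0],[0.018,[-0.035,-0.005,0],0],[0.018,[-0.028,-0.004,0],0],[0.018,[0,0,0],0],[0.018,[0,0,0],0]]'; python3 plan.py -87 -126 16 76
```

```text
t: 9.3
tcp_pos: [0.4871, -0.0887, 0.0538]
eef_rot: [2.572, 1.792, -0.001]
ft_force: [0.2, 0.6, 0.7]
gripper_width: 0.0181
t 9.3 gate xy [ -93.1 -129.1] z 53.8 yaw(gate) 74.9 w 18.1 F [0.2 0.6 0.7] j [ 0.81  0.23 -0.75  2.01  0.2   0.97 -0.39] tilt -1.000
turned shift mm [ 4.5  5.2 37.8] turn -1.1
unturned shift mm [ 4.6  5.1 37.8] turn -1.1
```

```bash
python3 -m jog '[[0.018,[0.003,0.005,0.015],-1],[0.018,[0,0,0.014],0],[0.018,[0,0,0.008],0],[0.018,[0,0,0],0],[0.018,[0,0,0],0]]'; python3 look.py s8; python3 plan.py -87 -125 15.5 76
```

```text
t: 9.8
tcp_pos: [0.4939, -0.0838, 0.0144]
eef_rot: [2.559, 1.815, 0.0]
ft_force: [0.2, -0.8, -0.2]
gripper_width: 0.0179
t 9.8 gate xy [ -86.8 -123.6] z 14.4 yaw(gate) 75.9 w 17.9 F [ 0.2 -0.8 -0.2] j [ 0.77  0.31 -0.73  2.02  0.27  0.9  -0.44] tilt -1.000
blue [377. 195.] 128 h 16 gate [-78.9 -94.8]
blue [296. 207.] 113 h 16 gate [53.1  1.4]
blue [334. 266.] 162 h 20 gate [-71.7  99.7]
red [368. 249.] 158 h 19 gate [-109.9   40.6]
t 9.8 gate xy [ -86.8 -123.6] z 14.5 yaw(gate) 75.9 w 17.9 F [ 0.8 -0.9  0.3] j [ 0.77  0.31 -0.73  2.02  0.27  0.9  -0.44] tilt -1.000
turned shift mm [-1.4  0.2 -1. ] turn -0.1
unturned shift mm [-1.4  0.2 -1. ] turn -0.1
```

View pics/s8.png

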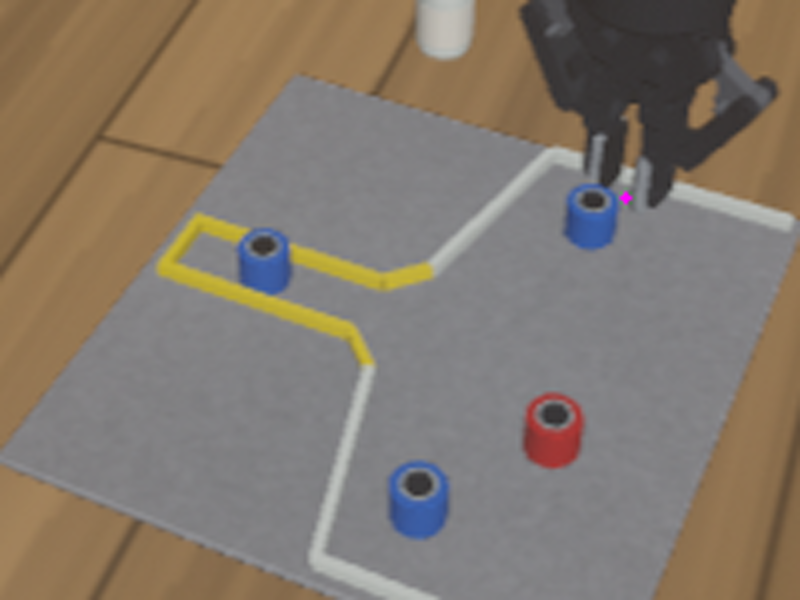

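```bash
python3 -m jog '[[0.018,[0.005,0,-0.001],0],[0.018,[0.005,0,0],0],[0.018,[0.005,0,0],0],[0.018,[0.005,0,0],0],[0.018,[0.005,0,0],0],[0.018,[0.005,0,0],0],[0.018,[0.005,0,0],0],[0.018,[0.005,0,0],0],[0.018,[0.005,0,0],0],[0.018,[0.005,0,0],0]]'; python3 look.py s9; python3 plan.py -62 -22 15.5 76
```

```text
t: 10.85
tcp_pos: [0.5129, -0.0329, 0.0171]
eef_rot: [2.557, 1.812, 0.003]
ft_force: [-0.0, -0.3, -0.4]
gripper_width: 0.0176
t 10.8 gate xy [-72.4 -71.1] z 17.1 yaw(gate) 75.8 w 17.6 F [-0.  -0.3 -0.4] j [ 0.67  0.34 -0.74  1.99  0.3   0.91 -0.56] tilt -1.000
blue [296. 207.] 113 h 16 gate [53.2  1.4]
blue [365. 208.] 135 h 17 gate [-69.3 -50.3]
blue [334. 266.] 161 h 20 gate [-71.8  99.8]
red [368. 249.] 159 h 19 gate [-109.9   40.7]
t 10.9 gate xy [-72.2 -69.9] z 17.2 yaw(gate) 75.9 w 17.9 F [-0.2  1.1  0.4] j [ 0.67  0.34 -0.75  1.99  0.3   0.91 -0.56] tilt -1.000
turned shift mm [49.  -1.7  1.7] turn -0.1
unturned shift mm [49.  -1.8  1.7] turn -0.1
```

View pics/s9.png

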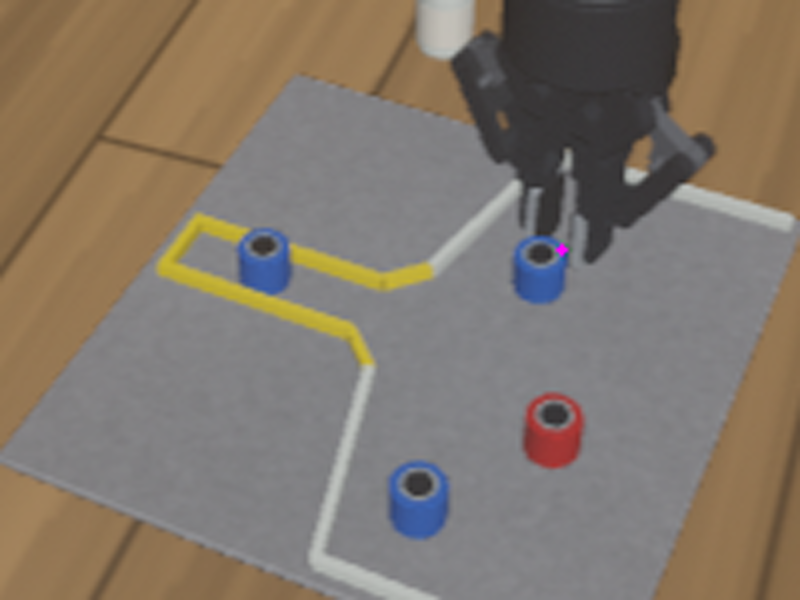

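```bash
python3 -m jog '[[0.018,[0.005,0,0.0008],0],[0.018,[0.005,0,0],0],[0.018,[0.005,0,0],0],[0.018,[0.005,0,0],0],[0.018,[0.005,0,0],0],[0.018,[0.005,0,0],0],[0.018,[0.005,0,0],0],[0.018,[0.005,0,0],0],[0.018,[0.005,0,0],0]]'; python3 look.py s10
```

```text
t: 11.8
tcp_pos: [0.5294, 0.0134, 0.0163]
eef_rot: [2.557, 1.812, 0.003]
ft_force: [0.4, -0.4, 0.9]
gripper_width: 0.0183
t 11.8 gate xy [-60.2 -23.6] z 16.3 yaw(gate) 75.8 w 18.3 F [ 0.4 -0.4  0.9] j [ 0.58  0.38 -0.75  1.95  0.33  0.93 -0.67] tilt -1.000
blue [296. 207.] 112 h 16 gate [53.1  1.4]
blue [349. 223.] 152 h 18 gate [-56.7  -2.5]
blue [334. 266.] 162 h 20 gate [-71.7  99.8]
red [368. 249.] 159 h 19 gate [-109.9   40.7]
```

View pics/s10.png

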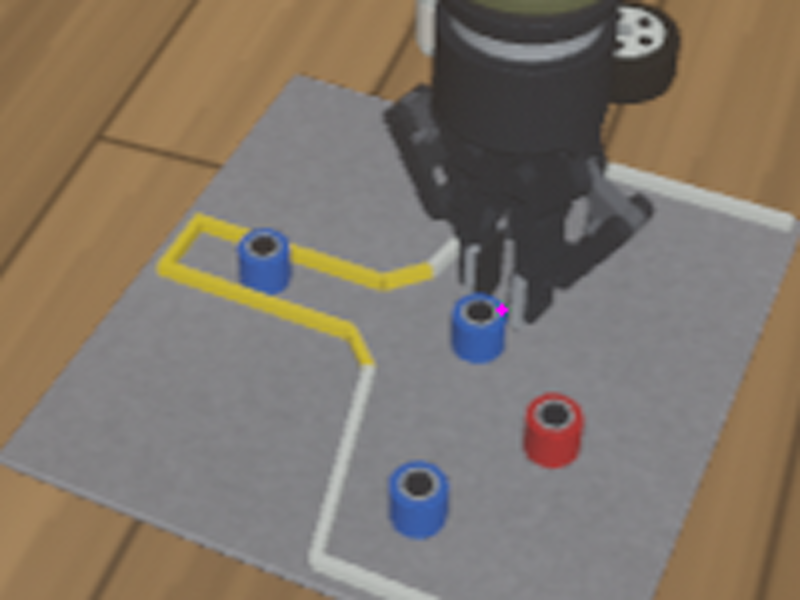

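The sleeve sits on the centreline at crop (479,328). Backing off, lifting, and turning to come in behind it.

```bash
python3 -m jog '[[0.018,[-0.015,0,0],0],[0.018,[-0.015,0,-0.01],0],[0.018,[0,0,-0.03],0],[0.018,[0,0,0],8.5],[0.018,[0,0,0],8.5],[0.018,[0,0,0],8.5],[0.018,[0,0,0],8.5],[0.018,[0,0,0],8.5],[0.018,[0,0,0],8.5],[0.018,[0,0,0],8.5],[0.018,[0,0,0],8.5]]'; python3 plan.py -88 -3 50 1
```

```text
t: 12.95
tcp_pos: [0.5192, -0.0111, 0.0574]
eef_rot: [3.14, 0.053, 0.011]
ft_force: [-0.4, 0.4, 0.8]
gripper_width: 0.018
t 12.9 gate xy [-68.2 -48.9] z 57.4 yaw(gate) 7.1 w 18.0 F [-0.4  0.4  0.8] j [ 0.51  0.25 -0.6   1.95  0.17  0.98 -1.7 ] tilt -1.000
turned shift mm [-19.  -46.2   7.4] turn 6.1
unturned shift mm [-14.  -48.    7.4] turn 6.1
```

```bash
python3 -m jog '[[0.018,[-0.008,-0.024,0],6],[0.018,[-0.008,-0.022,0],0],[0.018,[0,0,0],0],[0.018,[0,0,0],0]]'; python3 plan.py -87 -3 16 1
```

```text
t: 13.35
tcp_pos: [0.504, 0.0363, 0.0571]
eef_rot: [3.139, -0.125, 0.012]
ft_force: [-0.4, 0.2, 0.8]
gripper_width: 0.0181
t 13.3 gate xy [-87.5  -3. ] z 57.1 yaw(gate) 0.6 w 18.1 F [-0.4  0.2  0.8] j [ 0.44  0.22 -0.61  1.99  0.16  0.97 -1.9 ] tilt -1.000
turned shift mm [ 0.6 -0.  41.1] turn -0.4
unturned shift mm [ 0.6 -0.  41.1] turn -0.4
```

```bash
python3 -m jog '[[0.018,[0,0,0.015],0],[0.018,[0,0,0.014],0],[0.018,[0,0,0.008],0],[0.018,[0,0,0],0],[0.018,[0,0,0],0]]'; python3 look.py s11
```

```text
t: 13.85
tcp_pos: [0.504, 0.033, 0.0152]
eef_rot: [3.138, -0.131, 0.007]
ft_force: [1.0, 0.2, 0.0]
gripper_width: 0.018
t 13.8 gate xy [-87.3  -6.3] z 15.2 yaw(gate) 0.4 w 18.0 F [1.  0.2 0. ] j [ 0.42  0.29 -0.6   2.01  0.21  0.89 -1.94] tilt -1.000
blue [296. 207.] 114 h 16 gate [53.3  1.5]
blue [348. 224.] 122 h 17 gate [-56.    2.1]
blue [334. 266.] 162 h 20 gate [-71.7  99.8]
red [368. 249.] 158 h 19 gate [-109.9   40.6]
```

View pics/s11.png

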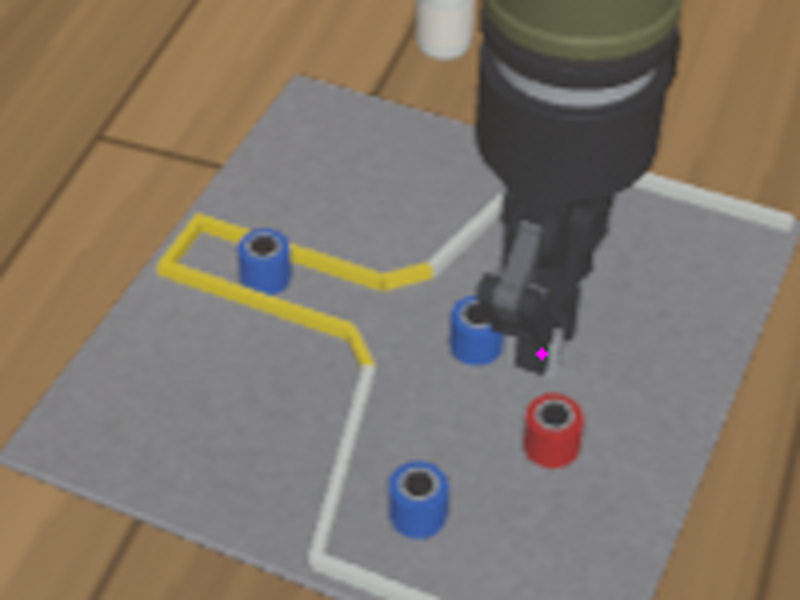

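```bash
python3 -m jog '[[0.018,[0,-0.004,0],0],[0.018,[0,0,0],0],[0.018,[0.005,0,0],0],[0.018,[0.005,0,0],0],[0.018,[0.005,0,0],0],[0.018,[0.005,0,0],0],[0.018,[0.005,0,0],0],[0.018,[0.005,0,0],0],[0.018,[0.005,0,0],0]]'; python3 look.py s12
```

```text
t: 14.8
tcp_pos: [0.5435, 0.034, 0.017]
eef_rot: [3.138, -0.132, 0.012]
ft_force: [-0.9, 0.3, 0.1]
gripper_width: 0.0182
t 14.8 gate xy [-48.   -1.8] z 17.0 yaw(gate) 0.4 w 18.2 F [-0.9  0.3  0.1] j [ 0.39  0.36 -0.58  1.92  0.25  0.92 -1.96] tilt -1.000
blue [296. 207.] 115 h 16 gate [53.3  1.4]
blue [333. 221.] 71 h 12 gate [-27.6   6.4]
blue [334. 266.] 162 h 20 gate [-71.8  99.7]
red [368. 249.] 159 h 19 gate [-109.9   40.7]
```

View pics/s12.png

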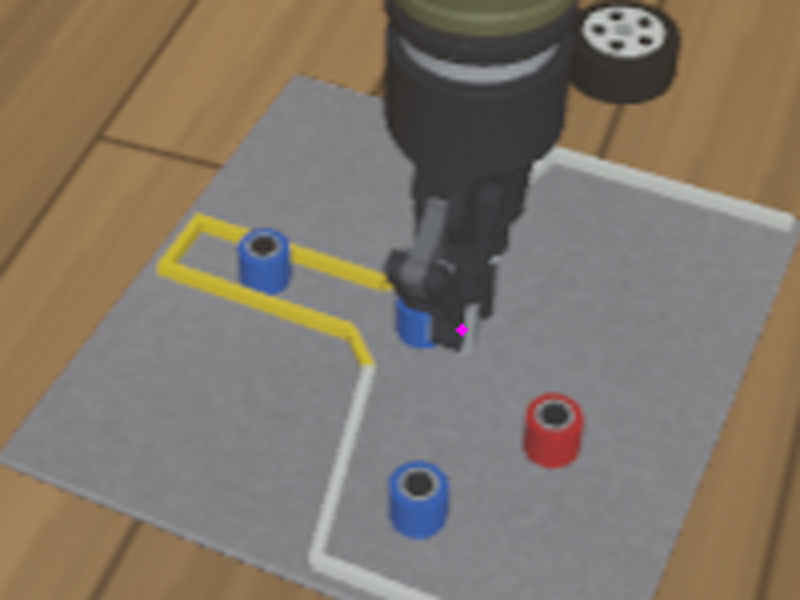

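```bash
python3 -m jog '[[0.018,[0.005,-0.0004,0.0008],0],[0.018,[0.005,-0.0004,0],0],[0.018,[0.005,-0.0004,0],0],[0.018,[0.005,0,0],0],[0.018,[0.004,0,0],0],[0.018,[0.004,0,0],0],[0.018,[0.004,0,0],0],[0.018,[0.004,0,0],0],[0.018,[0.004,0,0],0],[0.018,[0.004,0,0],0]]'; python3 look.py s13
```

```text
t: 15.85
tcp_pos: [0.5917, 0.0312, 0.0163]
eef_rot: [3.138, -0.132, 0.012]
ft_force: [-0.3, -0.2, 0.1]
gripper_width: 0.0178
t 15.8 gate xy [ 0.2 -0.2] z 16.3 yaw(gate) 0.4 w 17.8 F [-0.3 -0.2  0.1] j [ 0.36  0.45 -0.55  1.8   0.29  0.96 -1.97] tilt -1.000
blue [296. 207.] 104 h 12 gate [52.8  3.5]
blue [310. 214.] 56 h 10 gate [20.4  6.9]
blue [334. 266.] 163 h 20 gate [-71.8  99.7]
red [368. 249.] 157 h 19 gate [-109.9   40.8]
```

View pics/s13.png

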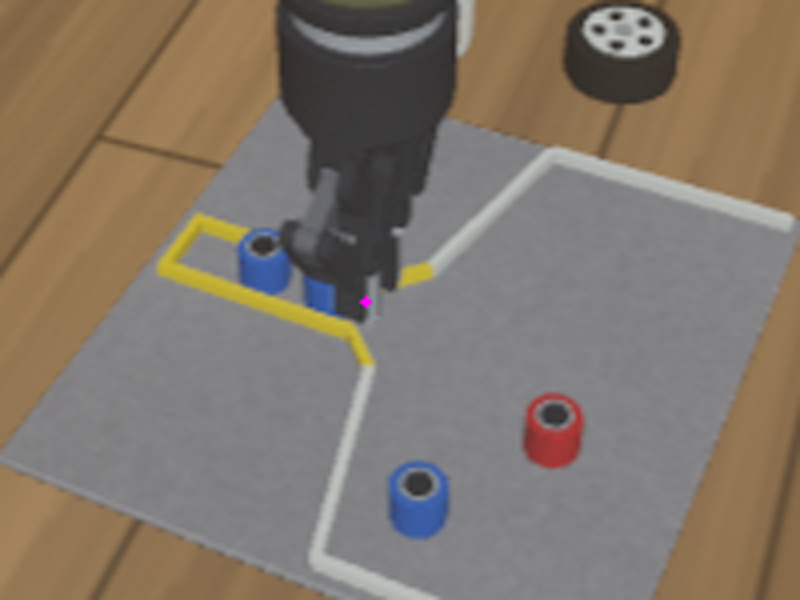

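```bash
python3 -m jog '[[0.018,[0.005,0,0],0],[0.018,[0.005,0,0],0],[0.018,[0.005,0,0],0],[0.018,[0.005,0,0],0],[0.018,[0.005,0,0],0],[0.018,[-0.01,0,0],0],[0.018,[-0.02,0,0],0],[0.018,[-0.02,0,-0.02],0],[0.018,[-0.02,0,-0.03],0],[0.018,[0,0,0],0]]'; python3 look.py s14; python3 plan.py -70 50 50 100
```

```text
t: 16.9
tcp_pos: [0.5439, 0.0354, 0.0654]
eef_rot: [3.138, -0.133, 0.007]
ft_force: [0.6, 0.0, 0.6]
gripper_width: 0.0181
t 16.9 gate xy [-47.7  -0.3] z 65.4 yaw(gate) 0.4 w 18.1 F [0.6 0.  0.6] j [ 0.42  0.3  -0.6   1.88  0.2   1.01 -1.93] tilt -1.000
blue [294. 206.] 236 h 20 gate [58.7  1.4]
blue [334. 266.] 161 h 20 gate [-71.8  99.8]
red [368. 249.] 158 h 19 gate [-109.9   40.6]
t 16.9 gate xy [-47.7  -0.9] z 63.8 yaw(gate) 0.3 w 17.9 F [ 0.3 -0.6  0.1] j [ 0.42  0.3  -0.6   1.88  0.2   1.01 -1.93] tilt -1.000
turned shift mm [ 54.  -13.2  13.8] turn -99.7
unturned shift mm [-22.  -51.   13.8] turn -99.7
```

View pics/s14.png

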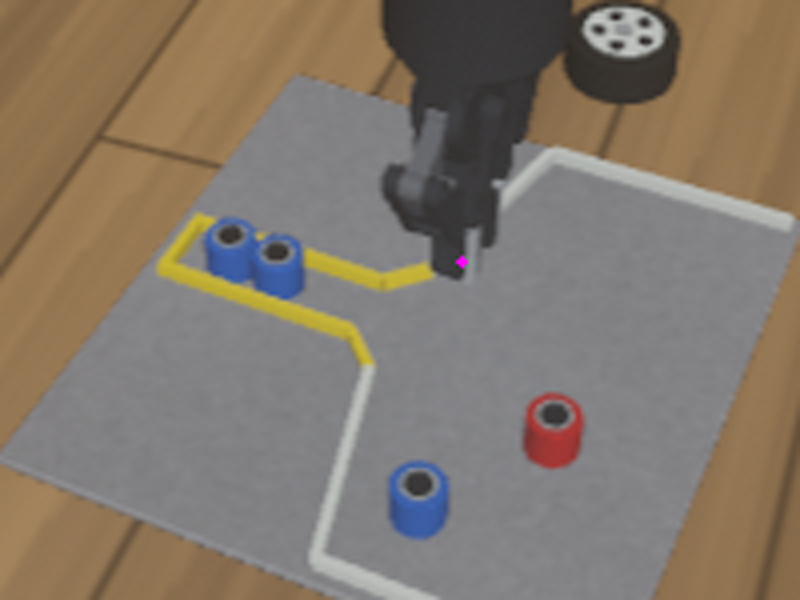

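Two sleeves are in, at crop (231,250) and (277,268). Next, the left blue sleeve at crop (418,500), pushed with the tool's -x side.

```bash
python3 -m jog '[[0.018,[0,0,0],-8.5],[0.018,[0,0,0],-8.5],[0.018,[0,0,0],-8.5],[0.018,[0,0,0],-8.5],[0.018,[0,0,0],-8.5],[0.018,[0,0,0],-8.5],[0.018,[0,0,0],-8.5],[0.018,[0,0,0],-8.5],[0.018,[0,0,0],-8.5],[0.018,[0,0,0],-8.5],[0.018,[0,0,0],-8.5],[0.018,[0,0,0],-8.5]]'; python3 plan.py -79 130 55 102
```

```text
t: 18.15
tcp_pos: [0.5406, 0.0325, 0.0528]
eef_rot: [-2.047, -2.376, 0.006]
ft_force: [-0.9, -0.4, -0.4]
gripper_width: 0.0183
t 18.1 gate xy [-50.8  -3.6] z 52.8 yaw(gate) 103.7 w 18.3 F [-0.9 -0.4 -0.4] j [ 0.67  0.4  -0.9   1.89  0.36  1.04 -0.24] tilt -1.000
turned shift mm [136.5   0.2  -2.2] turn 1.7
unturned shift mm [136.4   4.2  -2.2] turn 1.7
```

```bash
python3 -m jog '[[0.018,[0.035,0,-0.004],1.7],[0.018,[0.035,0,0],0],[0.018,[0.035,0,0],0],[0.018,[0.03,0,0],0],[0.018,[0,0,0],0],[0.018,[0,0,0],0]]'; python3 plan.py -78.5 130 16 102
```

```text
t: 18.75
tcp_pos: [0.5224, 0.1676, 0.0508]
eef_rot: [-2.082, -2.336, 0.009]
ft_force: [0.4, -0.5, -0.3]
gripper_width: 0.0181
t 18.8 gate xy [-81.1 129.4] z 50.8 yaw(gate) 101.8 w 18.1 F [ 0.4 -0.5 -0.3] j [ 0.43  0.43 -0.92  1.86  0.39  1.05 -0.54] tilt -1.000
turned shift mm [ 0.1  2.7 34.8] turn -0.2
unturned shift mm [ 0.1  2.7 34.8] turn -0.2
```

```bash
python3 -m jog '[[0.018,[0.001,0.0027,0.014],0],[0.018,[0,0,0.012],0],[0.018,[0,0,0.006],0],[0.018,[0,0,0],0],[0.018,[0,0,0],0]]'; python3 look.py s15
```

```text
t: 19.25
tcp_pos: [0.5246, 0.1642, 0.013]
eef_rot: [-2.088, -2.328, 0.016]
ft_force: [0.6, -0.5, 0.2]
gripper_width: 0.0184
t 19.2 gate xy [-78.7 126.2] z 13.0 yaw(gate) 101.4 w 18.4 F [ 0.6 -0.5  0.2] j [ 0.39  0.49 -0.88  1.88  0.44  0.99 -0.57] tilt -1.000
blue [293. 206.] 234 h 20 gate [59.2  1.3]
blue [332. 267.] 100 h 18 gate [-69.1 104. ]
red [368. 240.] 26 h 7 gate [-104.    22.3]
```

View pics/s15.png

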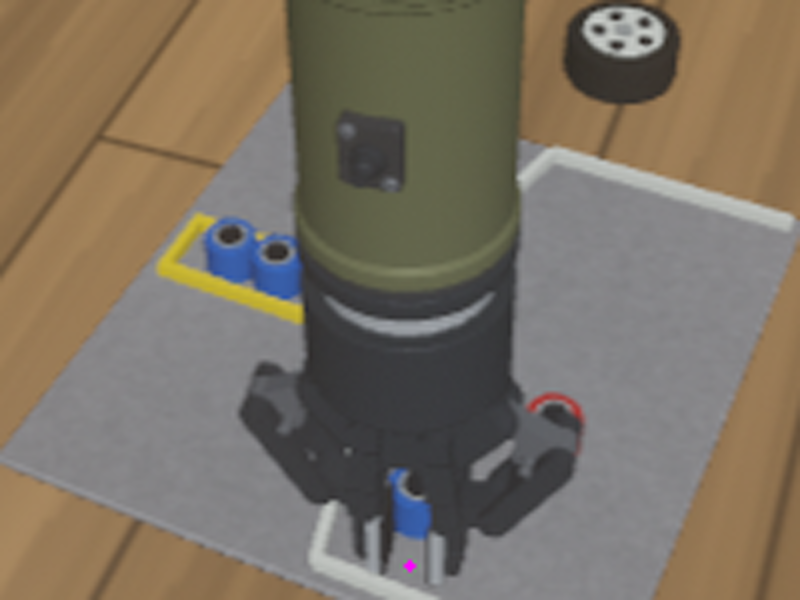

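```bash
python3 -m jog '[[0.018,[-0.003,0,-0.0025],0],[0.018,[-0.005,0,0],0],[0.018,[-0.005,0,0],0],[0.018,[-0.005,0,0],0],[0.018,[-0.005,0,0],0],[0.018,[-0.005,0,0],0],[0.018,[-0.005,0,0],0],[0.018,[-0.005,0,0],0],[0.018,[-0.005,0,0],0],[0.018,[-0.005,0,0],0]]'; python3 look.py s16;python3 plan.py -54 20 16 102
```

```text
t: 20.3
tcp_pos: [0.5315, 0.1122, 0.0173]
eef_rot: [-2.091, -2.33, 0.012]
ft_force: [0.2, -0.3, -0.3]
gripper_width: 0.0182
t 20.3 gate xy [-67.1  75. ] z 17.3 yaw(gate) 101.4 w 18.2 F [ 0.2 -0.3 -0.3] j [ 0.49  0.47 -0.88  1.9   0.42  0.99 -0.47] tilt -1.000
blue [291. 205.] 182 h 19 gate [64.2  2.2]
blue [338. 247.] 95 h 18 gate [-61.3  59.7]
red [368. 250.] 142 h 18 gate [-111.3   42.5]
t 20.4 gate xy [-66.7  73.9] z 17.2 yaw(gate) 101.3 w 18.5 F [-0.1 -0.1  0.4] j [ 0.49  0.47 -0.88  1.9   0.42  0.99 -0.47] tilt -1.000
turned shift mm [-55.3   1.3   1.2] turn -0.7
unturned shift mm [-55.3   1.9   1.2] turn -0.7
```

View pics/s16.png

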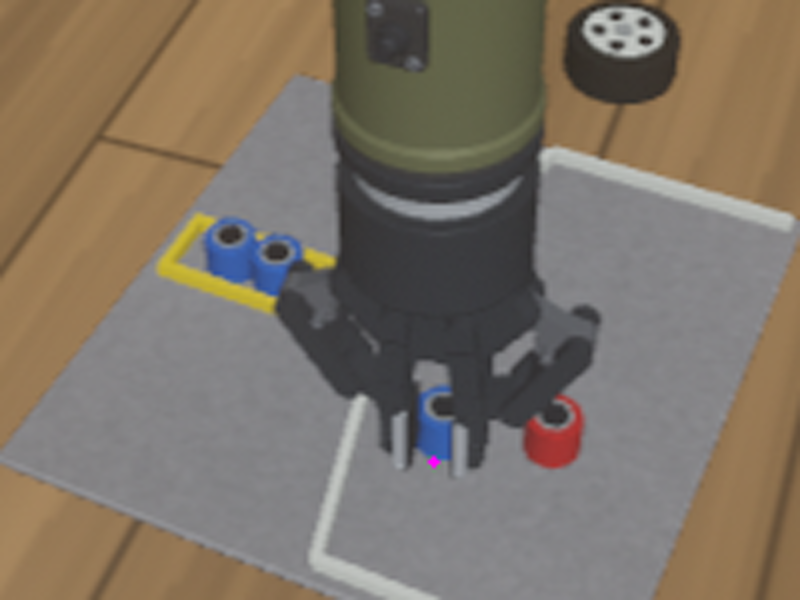

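```bash
python3 -m jog '[[0.018,[-0.005,0.0003,0.0008],0],[0.018,[-0.005,0.0003,0],0],[0.018,[-0.005,0.0003,0],0],[0.018,[-0.005,0.0003,0],0],[0.018,[-0.005,0.0002,0],0],[0.018,[-0.005,0,0],0],[0.018,[-0.005,0,0],0],[0.018,[-0.005,0,0],0],[0.018,[-0.005,0,0],0],[0.018,[-0.005,0,0],0]]'; python3 look.py s17
```

```text
t: 21.35
tcp_pos: [0.5391, 0.0582, 0.0164]
eef_rot: [-2.091, -2.33, 0.012]
ft_force: [-0.6, 0.3, 0.7]
gripper_width: 0.0179
t 21.4 gate xy [-54.6  22. ] z 16.4 yaw(gate) 101.4 w 17.9 F [-0.6  0.3  0.7] j [ 0.59  0.46 -0.87  1.9   0.42  0.98 -0.37] tilt -1.000
blue [294. 206.] 236 h 20 gate [58.7  1.4]
blue [343. 225.] 89 h 17 gate [-48.7   6.4]
red [368. 249.] 158 h 19 gate [-109.9   40.6]
```

View pics/s17.png

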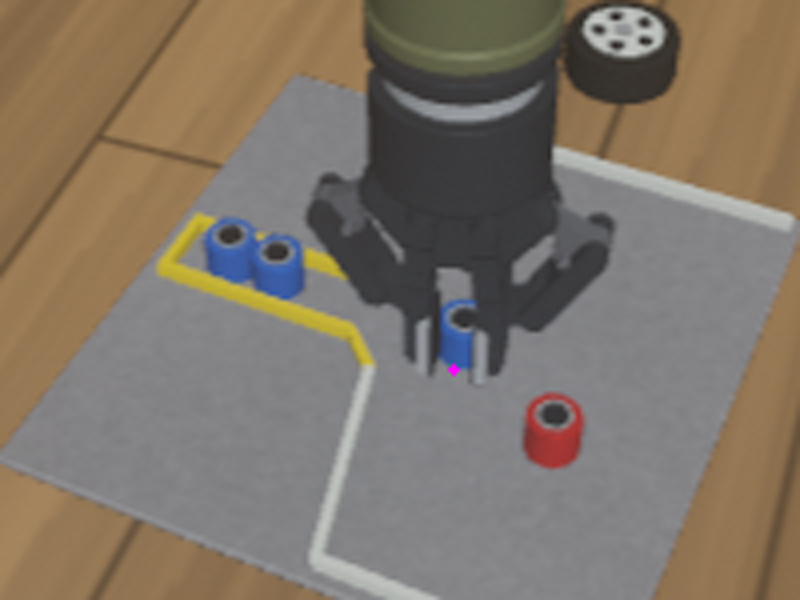

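```bash
python3 -m jog '[[0.018,[0.012,0,0],0],[0.018,[0.012,0,-0.01],0],[0.018,[0,0,-0.03],0],[0.018,[0,0,-0.01],8.5],[0.018,[0,0,0],8.5],[0.018,[0,0,0],8.5],[0.018,[0,0,0],8.5],[0.018,[0,0,0],8.5],[0.018,[0,0,0],8.5],[0.018,[0,0,0],8.5],[0.018,[0,0,0],8.5],[0.018,[0,0,0],8.5]]'; python3 look.py s18; python3 plan.py -81 1.5 50 0
```

```text
t: 22.6
tcp_pos: [0.535, 0.1025, 0.0763]
eef_rot: [-3.091, -0.509, 0.011]
ft_force: [0.0, 0.0, -0.1]
gripper_width: 0.0179
t 22.6 gate xy [-62.7  65.6] z 76.3 yaw(gate) 23.9 w 17.9 F [ 0.   0.  -0.1] j [ 0.37  0.31 -0.69  1.86  0.22  1.05 -1.65] tilt -1.000
blue [293. 206.] 237 h 20 gate [58.8  1.3]
blue [349. 225.] 59 h 16 gate [-59.    1.7]
red [368. 249.] 159 h 19 gate [-109.9   40.7]
t 22.6 gate xy [-62.7  66.1] z 76.5 yaw(gate) 23.6 w 17.8 F [ 0.1  0.7 -0.1] j [ 0.37  0.31 -0.69  1.86  0.21  1.05 -1.65] tilt -1.000
turned shift mm [-18.3  64.6  26.5] turn 23.6
unturned shift mm [-42.6  51.9  26.5] turn 23.6
```

View pics/s18.png

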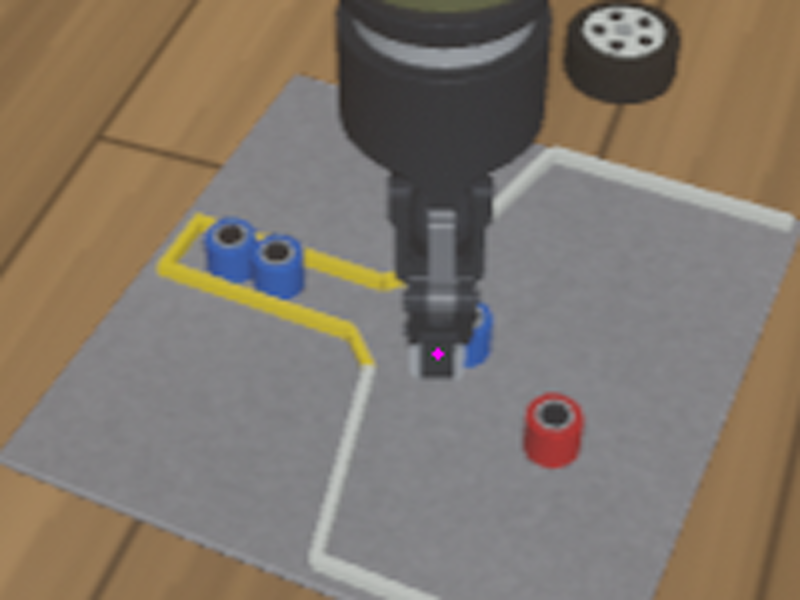

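```bash
python3 -m jog '[[0.018,[0,0,0],8.5],[0.018,[0,0,0],8.5],[0.018,[0,0,0],6.5],[0.018,[-0.01,0.03,0],0],[0.018,[-0.01,0.03,0],0],[0.018,[0,0,0.015],0],[0.018,[0,0,0],0],[0.018,[0,0,0],0]]'; python3 look.py s19; python3 plan.py -81 1.5 16 0
```

```text
t: 23.45
tcp_pos: [0.5091, 0.0575, 0.0651]
eef_rot: [-3.128, 0.096, 0.006]
ft_force: [0.2, 0.2, 0.6]
gripper_width: 0.0182
t 23.4 gate xy [-84.4  18.5] z 65.1 yaw(gate) 1.7 w 18.2 F [0.2 0.2 0.6] j [ 0.41  0.24 -0.62  1.96  0.15  1.   -1.91] tilt -1.000
blue [294. 206.] 235 h 20 gate [58.7  1.5]
blue [346. 224.] 137 h 18 gate [-52.2   3.6]
red [368. 249.] 159 h 19 gate [-109.9   40.7]
t 23.5 gate xy [-84.6  18.9] z 65.0 yaw(gate) 1.7 w 17.5 F [-0.9  0.1 -0.4] j [ 0.41  0.24 -0.62  1.96  0.15  1.   -1.91] tilt -1.000
turned shift mm [ 3.6 17.4 49. ] turn 1.7
unturned shift mm [ 3.1 17.5 49. ] turn 1.7
```

View pics/s19.png

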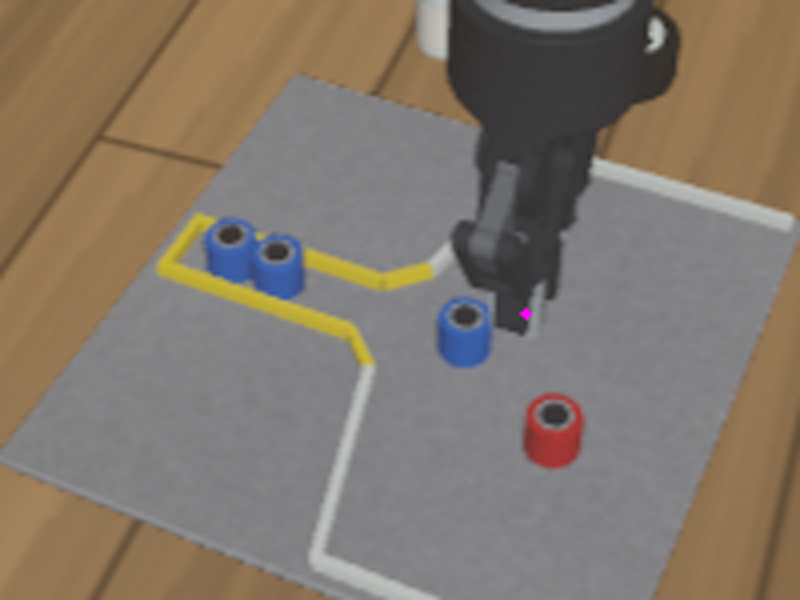

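```bash
python3 -m jog '[[0.018,[0.002,0.014,0.005],1.7],[0.018,[0,0,0.012],0],[0.018,[0,0,0.014],0],[0.018,[0,0,0.01],0],[0.018,[0,0,0.004],0],[0.018,[0,0,0],0],[0.018,[0,0,0],0]]'; python3 look.py s20; python3 plan.py -81 2.5 16 0
```

```text
t: 24.2
tcp_pos: [0.51, 0.0461, 0.0151]
eef_rot: [-3.125, 0.138, 0.009]
ft_force: [-0.1, -0.1, -0.3]
gripper_width: 0.0181
t 24.2 gate xy [-82.5   7.3] z 15.1 yaw(gate) 0.1 w 18.1 F [-0.1 -0.1 -0.3] j [ 0.4   0.31 -0.59  1.99  0.2   0.9  -1.95] tilt -1.000
blue [294. 206.] 235 h 20 gate [58.7  1.5]
blue [344. 226.] 91 h 16 gate [-50.8   8.4]
red [368. 249.] 159 h 19 gate [-109.9   40.7]
t 24.2 gate xy [-82.4   7.2] z 15.2 yaw(gate) 0.1 w 17.9 F [-0.4  0.5  0.6] j [ 0.4   0.31 -0.59  1.99  0.2   0.9  -1.95] tilt -1.000
turned shift mm [ 1.4  4.7 -0.8] turn 0.1
unturned shift mm [ 1.4  4.8 -0.8] turn 0.1
```

View pics/s20.png

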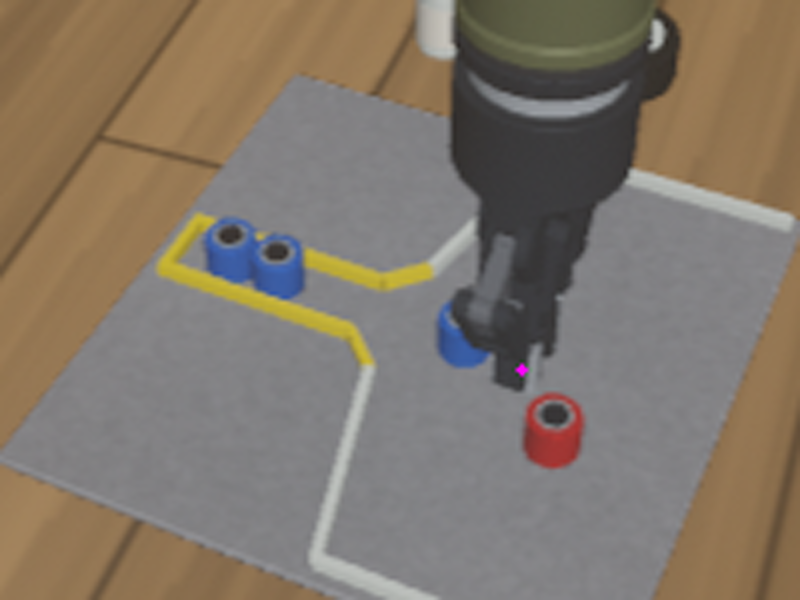

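```bash
python3 -m jog '[[0.018,[0,0.005,-0.0005],0],[0.018,[0,0,0],0],[0.018,[0.005,0,0],0],[0.018,[0.005,0.0003,0],0],[0.018,[0.005,0.0003,0],0],[0.018,[0.005,0.0003,0],0],[0.018,[0.005,0.0003,0],0],[0.018,[0.005,0.0003,0],0]]'; python3 look.py s21
```

```text
t: 25.05
tcp_pos: [0.5432, 0.0359, 0.0172]
eef_rot: [-3.125, 0.139, 0.004]
ft_force: [-0.8, 0.3, 0.1]
gripper_width: 0.0177
t 25.1 gate xy [-48.5   0.1] z 17.2 yaw(gate) 0.1 w 17.7 F [-0.8  0.3  0.1] j [ 0.39  0.37 -0.57  1.91  0.23  0.93 -1.95] tilt -1.000
blue [294. 206.] 236 h 20 gate [58.7  1.4]
blue [333. 222.] 75 h 13 gate [-27.4   7.7]
red [368. 249.] 159 h 19 gate [-109.9   40.7]
```

View pics/s21.png

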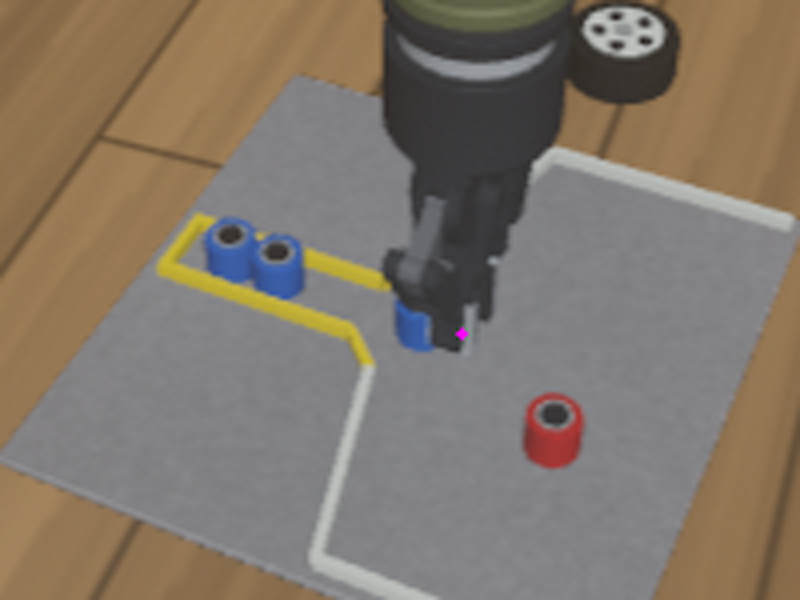

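```bash
python3 -m jog '[[0.018,[0.005,0,0.0008],0],[0.018,[0.005,0,0],0],[0.018,[0.004,0,0],0],[0.018,[0.004,0,0],0],[0.018,[0.004,0,0],0],[0.018,[0.004,0,0],0],[0.018,[0.004,0,0],0],[0.018,[0.004,0,0],0],[0.018,[0.004,0,0],0],[0.018,[0.004,0,0],0],[0.018,[0.004,0,0],0]]'; python3 look.py s22
```

```text
t: 26.2
tcp_pos: [0.5932, 0.0316, 0.0162]
eef_rot: [-3.125, 0.139, 0.004]
ft_force: [-1.7, -0.1, 0.4]
gripper_width: 0.0177
t 26.2 gate xy [1.7 0.4] z 16.2 yaw(gate) 0.1 w 17.7 F [-1.7 -0.1  0.4] j [ 0.36  0.46 -0.55  1.79  0.27  0.97 -1.95] tilt -1.000
blue [296. 208.] 274 h 24 gate [51.8  3.6]
red [368. 249.] 157 h 19 gate [-109.9   40.7]
```

View pics/s22.png

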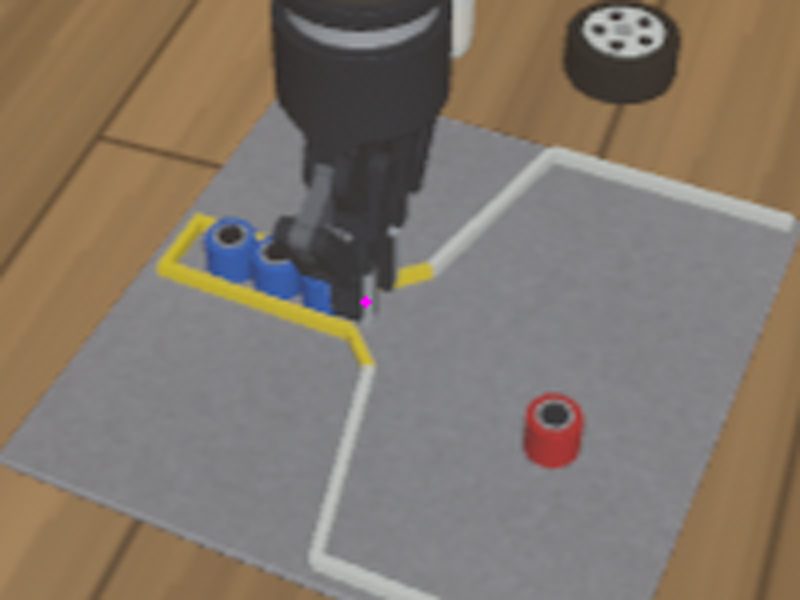

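```bash
python3 -m jog '[[0.018,[0.003,0,0],0],[0.018,[0.002,0,0],0],[0.018,[-0.01,0,0],0],[0.018,[-0.02,0,0],0],[0.018,[-0.02,0,-0.02],0],[0.018,[-0.02,0,-0.04],0],[0.018,[-0.02,0,-0.04],0],[0.018,[-0.02,0,-0.04],0],[0.018,[0,0,-0.04],0],[0.018,[0,0,-0.04],0],[0.018,[0,0,0],0],[0.018,[0,0,0],0]]'; python3 look.py s23
python3 - <<'E'
from h import *
for n in("top","side"):
    c=manip.camera(n);cv2.imwrite(f"pics/{n}9.png",c["color"][:,:,::-1])
E
```

```text
t: 27.45
tcp_pos: [0.4788, 0.0384, 0.2411]
eef_rot: [-3.13, 0.139, 0.009]
ft_force: [0.5, -0.0, -0.4]
gripper_width: 0.018
t 27.4 gate xy [-112.9   -3.3] z 241.1 yaw(gate) 0.1 w 18.0 F [ 0.5 -0.  -0.4] j [ 0.51 -0.02 -0.62  1.82 -0.02  1.35 -1.77] tilt -1.000
blue [297. 207.] 345 h 24 gate [50.4  1.6]
red [368. 249.] 158 h 19 gate [-109.9   40.6]
```

View pics/s23.png

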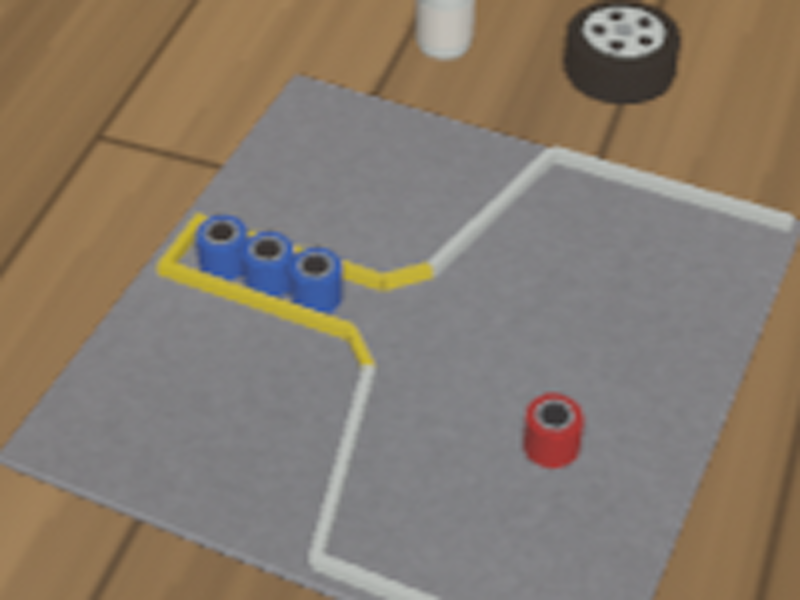

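View pics/top9.png

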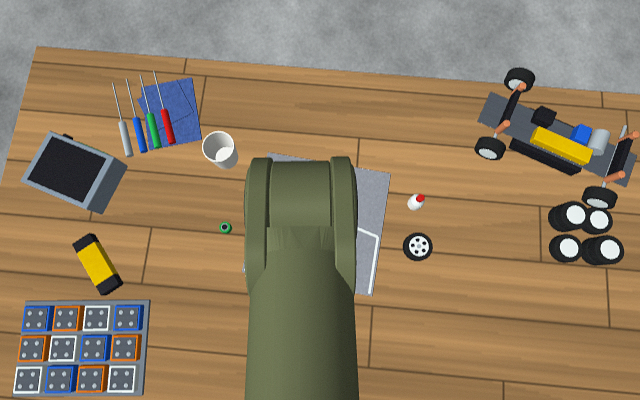

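All three blue sleeves stand upright in the slot at crop (221,245), (268,265) and (316,280). The red sleeve, glue bottle, wheel, cup and green look-alike are at the same pixels as at the start.

```bash
python3 -c "
from workcell import manip
print(manip.close_job())"
```

```text
the job is handed in; nothing more can be done
None
```

I pushed the three blue sleeves one at a time through the gate and into the slot, using slightly open fingertips as a cradle. I never gripped or lifted them. I handed the job in at about 27.5 s of the 67 s allowed.

- **Blue sleeves:** The last side-camera picture shows all three upright in a row, about 24, 50 and 76 mm beyond the gate. At least 13 mm was needed. I worked those positions out from the middle of the three together and their 26 mm diameter, not one by one.
- **Red sleeve:** Its measured position matched the start, at (-110, 41) mm in the gate frame.
- **Other things:** The glue bottle, cup, wheel and green look-alike showed no movement in the pictures.
- **Force and retreat:** Wrist force stayed under 2 N wherever I read it. The arm was clear, 0.24 m up, when I handed in.
- **Disagreements and gaps:** The two cameras put the gate about 4 mm apart in world position, so I used the mean; their gate-frame positions agreed within about 3 mm. The arm blocked the top view of the slot at the end, so the final check of the sleeves rests on the side camera alone.

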